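# Load the thread stand from the storage rack

### The job

Get the thread stand ready for the overlocker: move the row of four from the wooden rack to the grey stand, each upright and fully down on the holder made for it: the cone over the cone holder, the straight tube over the plain pin, the slim spool into the small cup and the squat elastic reel into the wide dish. Leave the oil bottle on the rack and the bobbin on the stand where they are.

Things in the scene. Friction and masses are not known exactly. Their poses are not given: they have to be found in the camera images.
- cone_center (a point): Cone of ecru thread standing upright, 80 mm tall, 64 mm across at the foot tapering to 46 mm at the top, about 150 g, open white core (hole 44 mm wide at the foot, 26 mm at the top). The origin is on its axis, half-way up (40 mm above its underside); z along its axis; yaw means nothing
- tube_center (a point): Straight tube of the same ecru thread standing upright, the tallest of the four: 95 mm tall, 44 mm across all the way up, about 120 g, with a 26 mm hole right through. The origin is on its axis, half-way up (47.5 mm above its underside); z along its axis; yaw means nothing
- spool_center (a point): Small slim spool of the same ecru thread standing upright, white plastic flanges, 65 mm tall, 36 mm across, about 50 g. The origin is on its axis, half-way up (32.5 mm above its underside); z along its axis; yaw means nothing
- reel_center (a point): Squat wide reel of ecru elastic standing on its flange, brown cardboard flanges, the lowest of the four: 50 mm tall, 60 mm across, about 100 g. The origin is on its axis, half-way up (25 mm above its underside); z along its axis; yaw means nothing
- cone_seat (a point): Cone holder, for the thread cone: a white ribbed plastic cone 34 mm across at its foot, 16 mm near its top, rising 42 mm above the seat, on a black disc 56 mm across. Origin: centre of the seat floor, on which the thing's underside comes to rest, 21 mm above the table; z up, the row of holders runs along y.
- pin_seat (a point): Plain pin, for the straight tube: a bare steel pin 10 mm across with a pointed tip, rising 55 mm above the seat, on a disc with a grey felt pad, 56 mm across. Origin: centre of the seat floor, on which the thing's underside comes to rest, 21 mm above the table; z up, the row of holders runs along y.
- cup_seat (a point): Small cup, for the slim spool: round, black, 60 mm across outside, 54 mm inside, its rim 12 mm above the seat, with no pin. Origin: centre of the seat floor, on which the thing's underside comes to rest, 21 mm above the table; z up, the row of holders runs along y.
- dish_seat (a point): Wide shallow dish, for the squat reel: round, bare metal, 86 mm across outside, 80 mm inside, its rim 5 mm above the seat. Origin: centre of the seat floor, on which the thing's underside comes to rest, 21 mm above the table; z up, the row of holders runs along y.
- oil_center (a point): White oil bottle with a black spout, 29 mm across and 102 mm tall, standing loose in the narrow bay at the +y end of the rack, 85 mm from the middle of the next bay; leave it alone. Origin on its axis, 50 mm up. The rack has four 100 mm bays in a row, one thing in each, in any order; floor 8 mm above the table, lips and battens 5 mm above the floor, front and back lips 102 mm apart.
- bobbin: Small steel bobbin, 21 mm across and 11.5 mm tall, lying loose on the stand near the middle of its edge on the robot's side; leave it alone. Origin: centre of its underside. The stand is a grey steel plate 408 x 108 mm, 15 mm high, with a 20 mm high mast socket mid-way along its far edge; the holders are fixed on it 100 mm apart, in any order. Stand or rack may be the nearer to the robot.

How it is judged:
By the outcome, as a careful person would: the job done as asked, in the order asked, and still so for the second after the job is handed in, with the robot touching nothing.
It also fails if it takes over 99 s, if anything falls off the work surface, if the arm or the gripper's body presses on something with over 40 N, if the wrist force passes 120 N, or if a joint passes its speed limit or range.

### The arm

A 6-joint arm with a two-finger parallel gripper is mounted at the origin on the work surface. World frame = base frame: x ahead of the robot, y to its left, z up, the work surface at z = 0. Lengths are in mm, angles in rad, forces in N, time in s.
With the tool pointing down it reaches from about 350 to 875 mm from the base axis. Payload 4.2 kg.
Tool frame: the origin (TCP) lies midway between the tips of the shut fingers; the grasp point (between the pads) lies 19 mm behind it (tcp_to_grasp is the distance from the TCP to the grasp point, in mm); z points along the fingers, y is the line along which they close (so a half turn about z gives the same grasp; the last joint's range is limited). The gripper opens to 85 mm and grips with 20 to 120 N. Pads are 22 mm wide; open, the fingers measure 114 mm over their backs; the gripper's body (76 mm by 85 mm) begins 54 mm behind the grasp point. The pads swing forward as they close: fully open they stand 13 mm farther back than shut.
Start: joints at [1.496, 0.385, 0.008, 0, -1.194, -0.259], TCP at [204.74, 590.492, 231.312] pointing down, gripper open.
Joint ranges: [-3.14, 3.14], [-1.21, 2.06], [-1.07, 1.41], [-3.16, 2.05], [-2.99, -0.16], [-3.1, 3.1]. Speed limits (rad/s): [2.79, 2.79, 3.14, 3.14, 3.14, 3.14].

### API

Orientations are given as a unit quaternion [x, y, z, w].
In Python, from bench import read_state, get_image, job_done, tcp_to_grasp gives the robot as it stands.
- The arm moves only by the tool jog_arm, never from a script. Its argument "plan" is a list of rows, each a list of 3 entries, a list of its own where there are three numbers: the finger opening in mm, from 0 to 85.4, then the shift along the tool's x, y, z as a fraction of full scale, then the turn, a rotation vector about the tool's x, y, z as a fraction of full scale. A call has 1 to 10 rows; each row is the pose to reach, as a shift and turn from the pose commanded when the call began, along the tool's axes at that moment; what a row does not reach only later rows make up. Full scale, the value 1, is 0.1 m for a shift and 60 degrees for a turn. A row lasts 1/8 s, in which the tool goes at most 62.5 mm and 10.7 degrees, less where a joint would pass 70% of its speed; a pose out of reach is approached as far as the arm can. A call with a number of a shift or a turn outside -1 to 1 is refused whole. A call with a gripper value outside its range is refused whole. The fingers move at their own pace and stop on an object; the grip force is fixed at half the most. Time passes only in rows, so rows that repeat a pose let the fingers close. It gives the time, the measured TCP pose, the force, the opening and the grip force at its end, in the units of the state.
- read_state(): the state, without advancing time (a new reading comes with each control period).
- get_image(name): name is "side" or "top" or "wrist"; returns a dict with "img" (480x640x3 uint8, red, green, blue), "range_z" (480x640 float32, mm along the optical axis (not along the pixel's ray), 0 where there is no reading), "intrinsics" (3x3 intrinsics, pixels), "extrinsics" (4x4, takes a point from camera to world coordinates); the wrist camera has in their place "tool_from_camera" (4x4, takes a point from camera to tool coordinates, whose origin is the TCP and whose axes are the flange's). Camera axes: x right, y down, z forward; pixel columns grow to the right and rows downward; lengths in mm; the calibration is good to about 2 mm. A picture is of the moment at which its call begins: read the wrist's pose just before it.
- job_done(): hands the job in; it is judged then, once.
The state is a dict: "clock": time; "joints": joint angles; "joint_vel": joint speeds; "joint_efforts": joint torques, N m; "position": TCP position; "ee_rot": TCP orientation; "contact_force": force on the tool from outside, world axes, zero at the start; "wrist_torque": the same for the moment, N m; "gripper_width": finger opening in mm; "grasp_force": force on a finger pad.
Only numpy, scipy, OpenCV 4.12 (cv2) and the standard library are available. Lean on these libraries where they do the work, as an engineer would, in place of code of your own. Each camera call takes 0.05 s, during which the arm holds its last target. There are 200 camera calls.

## Working session

There is one attempt and no reset: what is moved stays moved. The work goes in short steps, Python scripts to look and compute and a tool call to move; the robot and the scene stay as the last step left them, time stands still between calls to the robot, and variables do not carry over. Pictures are saved under pics/ and viewed, at most 14 in all, crops included, and the job is handed in when it is done.

Besides the shell and the picture viewer there is one more tool, called after "Request:" as name([rows], argument=value, ...), one row to a line, values as JSON. jog_arm: Moves the arm, as the interface text tells. Its arguments: {"type":"object","properties":{"plan":{"type":"array"}},"required":["plan"]}

```bash
mkdir -p pics; ls; python3 - <<'E'
from bench import *
import cv2,numpy as np
s=read_state();print(s['position'],s['ee_rot'],s['clock'],tcp_to_grasp)
for n in('top','side'):
    d=get_image(n);cv2.imwrite(f'pics/{n}0.png',d['img'][:,:,::-1]);np.savez(f'{n}0.npz',**d)
    print(n,d['intrinsics'].round(1).tolist(),d['extrinsics'].round(3).tolist(),(d['range_z']>0).mean())
E
```

```text
pics
[204.56264604 589.95313155 230.22087403] [ 9.86092090e-01 -1.66196228e-01 -1.23397342e-04  1.09050033e-03] 0.0 18.700000000000003
top [[492.0, 0.0, 314.4], [0.0, 492.0, 244.0], [0.0, 0.0, 1.0]] [[-0.108, -0.964, 0.243, 371.934], [-0.994, 0.106, -0.024, 27.858], [-0.002, -0.244, -0.97, 785.679], [0.0, 0.0, 0.0, 1.0]] 0.9960481770833334
side [[551.9, 0.0, 318.7], [0.0, 551.9, 240.8], [0.0, 0.0, 1.0]] [[0.999, -0.036, 0.034, 514.472], [-0.047, -0.48, 0.876, -728.173], [-0.015, -0.876, -0.481, 504.218], [0.0, 0.0, 0.0, 1.0]] 0.9959212239583334
```

View pics/top0.png

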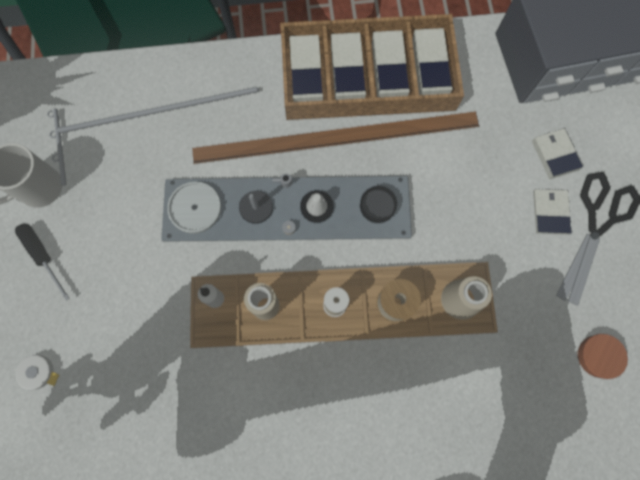

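View pics/side0.png

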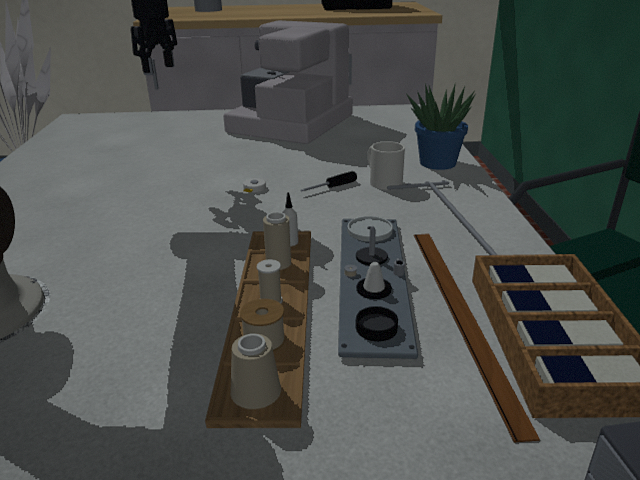

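Top view: the rack runs along row ~300. From the left (+y) it holds oil (207,295), tube (260,300), spool (336,300), reel (400,298) and cone (475,290). The stand is along row ~205: dish (195,207), pin (255,205), cone holder (317,205), cup (380,203), bobbin (289,227) and mast socket (287,180). The side view shows the same order.

```bash
cat > h.py <<'E'
import numpy as np,cv2
def cloud(d,T=None):
    T=d['extrinsics'] if T is None else T
    K=d['intrinsics'];v,u=np.mgrid[:480,:640];z=d['range_z']
    p=np.stack([(u-K[0,2])/K[0,0]*z,(v-K[1,2])/K[1,1]*z,z],-1)@T[:3,:3].T+T[:3,3]
    p[z<=0]=np.nan;return p
def band(p,c,r,z0,z1):
    with np.errstate(invalid='ignore'):
        m=(np.hypot(p[...,0]-c[0],p[...,1]-c[1])<r)&(p[...,2]>z0)&(p[...,2]<z1)
    q=p[m]
    if len(q)<4:return None
    (x,y),R=cv2.minEnclosingCircle(q[:,:2].astype(np.float32))
    return np.round([x,y,R,np.median(q[:,2]),len(q)],1)
E
python3 - <<'E'
from h import *
P={n:cloud(np.load(f'{n}0.npz')) for n in('top','side')}
t=P['top']
items=dict(tube=(260,300,35,103),spool=(336,300,30,73),reel=(400,298,42,58),cone=(475,290,38,88),oil=(207,293,30,110),
 dish=(195,207,50,26),pin=(257,207,36,76),conehold=(317,205,36,63),cup=(380,203,38,33),bob=(289,227,18,26.5))
for k,(u,v,r,z) in items.items():
    c=np.nanmedian(t[v-2:v+3,u-2:u+3].reshape(-1,3),0)
    print(k,c.round(1),*[ (n,band(P[n],c,r+8,z-6,z+6)) for n in P])
for u,v in((320,420),(217,235),(350,235),(195,220),(250,330),(165,180),(411,176),(412,238),(163,240)): print((u,v),t[v,u].round(1))
E
```

```text
tube [483.7 102.9  13.8] ('top', array([473.7,  96. ,  21.8,  99. , 397. ])) ('side', array([475.8,  92.3,  20.8, 100.4, 145. ]))
spool [467.9 -14.1  38.7] ('top', array([463.3, -12.1,  17.9,  73.3, 449. ])) ('side', array([464.1, -11.8,  19.5,  71.8, 276. ]))
reel [ 462.5 -114.4   22.5] ('top', array([ 456.7, -107.6,   30.1,   58.3, 1185. ])) ('side', array([ 459.1, -106.9,   31.4,   57. ,  934. ]))
cone [ 459.9 -226.8   40. ] ('top', array([ 450.4, -210.3,   23.9,   83.7,  438. ])) ('side', array([ 453.4, -211.5,   23.8,   85.6,  331. ]))
oil [491.2 170.3  88.6] ('top', array([493.7, 174.6,   2.6, 108.3,  14. ])) ('side', array([496.8, 173.9,   2. , 106.5,   8. ]))
dish [645.8 195.7  22.8] ('top', array([ 645.9,  197.3,   43.7,   21.9, 1850. ])) ('side', array([646.8, 197.7,  45.1,  21.3, 556. ]))
pin [632.4  94.7  24.9] ('top', array([635.1,  97.6,   4.5,  72.7,  28. ])) ('side', array([638.2,  97. ,   4. ,  72.4,  14. ]))
conehold [617.2  -1.2  53.1] ('top', array([625.8,  -0.8,   8.8,  61.6,  89. ])) ('side', array([628.1,  -3.3,   7.9,  60.8,  57. ]))
cup [ 619.9 -105.1   21.8] ('top', array([ 617.3, -100.4,   30.6,   32.4,  277. ])) ('side', array([ 619.3, -100.8,   31.3,   30.8,  367. ]))
bob [594.4  46.5  26.5] ('top', array([593.7,  48.1,  11.1,  26.7, 135. ])) ('side', array([595.8,  47.1,  11.8,  25.3,  90. ]))
(320, 420) [295.   29.6   0.7]
(217, 235) [596.8 164.2  15.4]
(350, 235) [573.1 -50.2  16.2]
(195, 220) [623.9 196.9  22.1]
(250, 330) [439.8 123.6   6.9]
(165, 180) [703.  245.9  11.5]
(411, 176) [ 668.7 -167.9    1.8]
(412, 238) [ 560.7 -152.6    1.5]
(163, 240) [598.1 251.8  14.9]
```

Request:
jog_arm([
  [85,[0.4,0.4,0],[0,0,0]],
  [85,[0.8,0.8,0],[0,0,0]],
  [85,[1,1,0],[0,0,0]],
])

```text
clock: 0.48
position: [267.0, 460.6, 231.0]
ee_rot: [0.986, -0.167, -0.0, 0.001]
contact_force: [0.3, 0.6, 0.6]
gripper_width: 84.9
grasp_force: 0.0
```

Request:
jog_arm([
  [85,[0.4,0.4,0],[0,0,0]],
  [85,[0.8,0.8,0],[0,0,0]],
  [85,[1,1,0],[0,0,0]],
])

```text
clock: 0.85
position: [328.5, 333.3, 231.1]
ee_rot: [0.986, -0.167, -0.0, 0.0]
contact_force: [0.1, 0.9, 2.0]
gripper_width: 85.0
grasp_force: 0.0
```

Request:
jog_arm([
  [85,[0.4,0.4,0],[0,0,0]],
  [85,[0.8,0.8,0],[0,0,0]],
  [85,[1,1,0],[0,0,0]],
])

```text
clock: 1.23
position: [390.1, 206.4, 231.1]
ee_rot: [0.986, -0.167, -0.0, 0.0]
contact_force: [0.7, 0.2, 0.6]
gripper_width: 84.9
grasp_force: 0.0
```

Request:
jog_arm([
  [85,[0.2,0.2,0],[0,0,0.17]],
  [85,[0.4,0.4,0],[0,0,0.34]],
  [85,[0.6,0.6,0],[0,0,0.51]],
  [85,[0.8,0.8,0],[0,0,0.68]],
  [85,[1,1,0],[0,0,0.85]],
  [85,[1,1,0],[0,0,1]],
  [85,[1,1,0],[0,0,1]],
])

```text
clock: 2.1
position: [451.4, 81.1, 230.9]
ee_rot: [0.771, -0.637, -0.0, 0.0]
contact_force: [-1.3, 0.4, -0.6]
gripper_width: 85.0
grasp_force: 0.0
```

Request:
jog_arm([
  [85,[0.5,0.1,0],[0,0,0.14]],
  [85,[1,0.2,0],[0,0,0.275]],
  [85,[1,0.2,0],[0,0,0.275]],
])

```text
clock: 2.48
position: [450.2, -22.4, 231.1]
ee_rot: [-0.671, 0.741, 0.0, -0.0]
contact_force: [0.1, 0.6, -0.7]
gripper_width: 85.2
grasp_force: 0.0
```

Request:
jog_arm([
  [85,[0.5,-0.05,0],[0,0,0]],
  [85,[0.95,-0.1,0],[0,0,0]],
])

```text
clock: 2.72
position: [451.7, -116.0, 231.4]
ee_rot: [-0.674, 0.739, -0.0, 0.0]
contact_force: [1.2, -0.2, -0.1]
gripper_width: 84.7
grasp_force: 0.0
```

Request:
jog_arm([
  [85,[0.5,-0.05,0],[0,0,0]],
  [85,[0.95,-0.1,0],[0,0,0]],
  [85,[0.95,-0.1,0],[0,0,0]],
  [85,[0.95,-0.1,0],[0,0,0]],
])

```text
clock: 3.22
position: [452.2, -210.7, 231.0]
ee_rot: [-0.672, 0.74, 0.0, -0.0]
contact_force: [0.0, 0.4, -0.6]
gripper_width: 85.0
grasp_force: 0.0
```

```bash
cat >> h.py <<'E'
from bench import *
from scipy.spatial.transform import Rotation as R
def wrist(name=None):
    s=read_state();d=get_image('wrist')
    T=np.eye(4);T[:3,:3]=R.from_quat(s['ee_rot']).as_matrix();T[:3,3]=s['position']
    if name: cv2.imwrite(f'pics/{name}.png',d['img'][:,:,::-1])
    return s,T,cloud(d,T@d['tool_from_camera'])
E
python3 - <<'E'
from h import *
s,T,p=wrist('w1');print(s['position'].round(1) if hasattr(s['position'],'round') else s['position'],T[:3,:2].round(3).tolist(),s['joints'])
print(band(p,(451,-211),40,82,94),band(p,(451,-211),45,0,94),band(p,(457,-107),40,52,64))
E
```

```text
[ 452.2 -210.7  231. ] [[-0.096, -0.995], [-0.995, 0.096], [-0.0, 0.001]] [-1.10221086e-01  1.69932120e-01 -2.93574997e-01 -3.70675922e-04
 -1.10784068e+00  1.42895746e-02]
[ 450.5 -209.7   23.7   83.2 2099. ] [ 451.  -211.    45.    30.9 8536. ] [ 456.9 -106.5   30.5   58.6 3380. ]
```

View pics/w1.png

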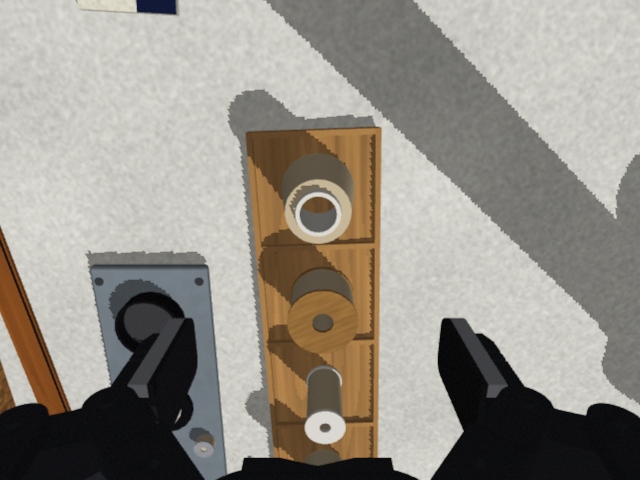

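Wrist view: cone mouth at (318,212), reel (322,320), spool (325,427), fingers on both sides. The cone's measured centre is (451,-210) in all three views, directly below the tool.

Request:
jog_arm([
  [85,[0,0,0.35],[0,0,0]],
  [85,[0,0,0.7],[0,0,0]],
  [85,[0,0,1],[0,0,0]],
])

```text
clock: 3.65
position: [452.2, -209.9, 130.5]
ee_rot: [-0.673, 0.74, -0.0, 0.0]
contact_force: [0.0, 0.3, 0.6]
gripper_width: 84.8
grasp_force: 0.0
```

Request:
jog_arm([
  [85,[0,0.01,0.35],[0,0,0]],
  [85,[0,0.01,0.6],[0,0,0]],
  [85,[0,0.01,0.8],[0,0,0]],
  [85,[0,0.01,0.95],[0,0,0]],
  [85,[0,0.01,1],[0,0,0]],
])

```text
clock: 4.28
position: [451.1, -210.1, 30.7]
ee_rot: [-0.673, 0.74, 0.001, -0.0]
contact_force: [-0.1, 0.4, 0.1]
gripper_width: 85.1
grasp_force: 0.0
```

Request:
jog_arm([
  [85,[0,0,0.05],[0,0,0]],
  [40,[0,0,0.05],[0,0,0]],
  [40,[0,0,0.05],[0,0,0]],
  [40,[0,0,0.05],[0,0,0]],
  [40,[0,0,0.05],[0,0,0]],
  [40,[0,0,0.05],[0,0,0]],
  [40,[0,0,0.05],[0,0,0]],
  [40,[0,0,0.05],[0,0,0]],
])

```text
clock: 5.28
position: [451.7, -211.4, 27.8]
ee_rot: [-0.672, 0.741, -0.001, 0.001]
contact_force: [-1.6, 2.7, 5.9]
gripper_width: 55.6
grasp_force: 61.8
```

Request:
jog_arm([
  [40,[0,0,-0.1],[0,0,0]],
  [40,[0,0,-0.3],[0,0,0]],
  [40,[0,0,-0.6],[0,0,0]],
  [40,[0,0,-0.9],[0,0,0]],
  [40,[0,0,-1],[0,0,0]],
  [40,[0,0,-1],[0,0,0]],
])

```text
clock: 6.02
position: [451.0, -211.4, 126.6]
ee_rot: [-0.671, 0.741, -0.0, 0.0]
contact_force: [0.5, -0.8, -2.0]
gripper_width: 55.5
grasp_force: 63.4
```

Request:
jog_arm([
  [40,[-0.15,-0.1,0],[0,0,0]],
  [40,[-0.35,-0.24,0],[0,0,0]],
  [40,[-0.6,-0.41,0],[0,0,0]],
  [40,[-0.75,-0.51,0],[0,0,0]],
])

```text
clock: 6.52
position: [509.8, -140.3, 125.0]
ee_rot: [-0.672, 0.741, 0.001, -0.001]
contact_force: [-0.5, 0.1, -2.2]
gripper_width: 55.3
grasp_force: 63.4
```

Request:
jog_arm([
  [40,[-0.25,-0.17,0],[0,0,0]],
  [40,[-0.5,-0.34,0],[0,0,0]],
  [40,[-0.75,-0.51,0],[0,0,0]],
])

```text
clock: 6.9
position: [567.6, -71.0, 125.3]
ee_rot: [-0.672, 0.741, 0.001, -0.001]
contact_force: [0.1, 0.2, -2.4]
gripper_width: 55.1
grasp_force: 63.4
```

Request:
jog_arm([
  [40,[-0.25,-0.17,0],[0,0,0]],
  [40,[-0.5,-0.34,0],[0,0,0]],
  [40,[-0.66,-0.45,0],[0,0,0]],
  [40,[-0.73,-0.5,0],[0,0,0]],
  [40,[-0.73,-0.5,0],[0,0,0]],
  [40,[-0.73,-0.5,0],[0,0,0]],
])

```text
clock: 7.65
position: [623.6, -5.1, 126.2]
ee_rot: [-0.671, 0.741, 0.0, -0.0]
contact_force: [0.1, 0.7, -1.6]
gripper_width: 55.3
grasp_force: 63.4
```

```bash
python3 - <<'E'
from h import *
s,T,p=wrist('w2');print(s['position'],T[:3,:2].round(3).tolist())
for n in('top','side'):
    q=cloud(get_image(n)); c=s['position']
    print(n,[band(q,c,50,z,z+10) for z in (100,110,170,175,180)], band(q,(646,197),50,20,32),band(q,(618,-100),38,27,39))
E
```

```text
[623.56458833  -5.07860456 126.2423487 ] [[-0.099, -0.995], [-0.995, 0.099], [0.0, 0.001]]
top [None, array([621. ,  -4.3,  31.1, 115.1,  79. ]), array([609.9,  -1.7,  26.8, 176.3,  58. ]), array([609.4,  -2.9,  27. , 180.5,  86. ]), array([609.8,  -2.9,  26.8, 181.2,  66. ])] [652.9 167.6  29.4  22.7 180. ] [ 616.7 -100.9   30.5   32.8  271. ]
side [array([620.1, -11.9,  29.7, 109.5,  23. ]), array([623.5,  -9.3,  30. , 115.2, 264. ]), array([622.8, -12.1,  48.7, 176.3, 524. ]), array([623.4, -11.1,  49.3, 180. , 667. ]), array([623.4,  -5.8,  49.8, 183.5, 485. ])] [611.  191.9  19.6  22.7  40. ] [ 618.2 -101.1   31.1   30.8  377. ]
```

View pics/w2.png

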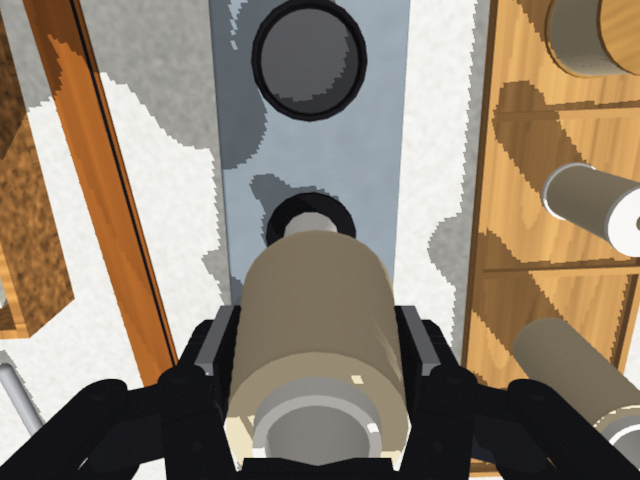

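Wrist view: cone gripped upright, foot near (320,240). The holder disc is at (311,235), just beyond and slightly left of the foot, so I shift about 3 mm in x and y before lowering.

Request:
jog_arm([
  [40,[-0.03,-0.03,0.05],[0,0,0]],
  [40,[-0.03,-0.03,0.2],[0,0,0]],
  [40,[-0.03,-0.03,0.35],[0,0,0]],
  [40,[-0.03,-0.03,0.35],[0,0,0]],
  [40,[-0.03,-0.03,0.45],[0,0,0]],
  [40,[-0.03,-0.03,0.55],[0,0,0]],
  [40,[-0.03,-0.03,0.62],[0,0,0]],
  [40,[-0.03,-0.03,0.62],[0,0,0]],
])

```text
clock: 8.8
position: [627.0, -1.8, 63.5]
ee_rot: [-0.672, 0.741, 0.0, -0.001]
contact_force: [0.2, -0.7, -1.8]
gripper_width: 55.5
grasp_force: 63.4
```

Request:
jog_arm([
  [40,[0,0,0.08],[0,0,0]],
  [40,[0,0,0.15],[0,0,0]],
  [40,[0,0,0.19],[0,0,0]],
  [40,[0,0,0.22],[0,0,0]],
  [40,[0,0,0.23],[0,0,0]],
  [40,[0,0,0.23],[0,0,0]],
])

```text
clock: 9.55
position: [627.6, -1.7, 41.4]
ee_rot: [-0.672, 0.741, -0.0, 0.0]
contact_force: [0.1, -0.3, -2.0]
gripper_width: 55.4
grasp_force: 63.4
```

Request:
jog_arm([
  [40,[0,0,0.01],[0,0,0]],
  [40,[0,0,0.015],[0,0,0]],
  [65,[0,0,0.015],[0,0,0]],
  [85,[0,0,0.015],[0,0,0]],
  [85,[0,0,0.015],[0,0,0]],
  [85,[0,0,0.015],[0,0,0]],
  [85,[0,0,-0.2],[0,0,0]],
  [85,[0,0,-0.5],[0,0,0]],
  [85,[0,0,-0.98],[0,0,0]],
])

```text
clock: 10.68
position: [626.4, -1.9, 138.6]
ee_rot: [-0.671, 0.741, 0.001, -0.002]
contact_force: [0.6, -0.8, 0.1]
gripper_width: 84.8
grasp_force: 0.0
```

```bash
python3 - <<'E'
from h import *
s=read_state();print(s['position'])
for n in('top','side'):
    q=cloud(get_image(n)); 
    print(n,band(q,(627,-1.7),42,96,107),band(q,(475,95),38,97,109),band(q,(463.5,-12),30,67,79),band(q,(594,47.5),20,20,32))
E
```

```text
[626.37288167  -1.87402924 138.57579355]
top [626.3  -1.   23.4  96.8  26. ] [473.8  96.1  21.7  99.  385. ] [463.5 -12.2  18.   73.3 448. ] [594.   47.6  10.5  26.8 135. ]
side [628.5  -1.   17.8  99.1 148. ] [475.7  93.8  21.  100.3 151. ] [465.3 -12.3  19.8  71.8 274. ] [596.5  47.1  11.1  25.1  89. ]
```

Request:
jog_arm([
  [85,[-0.2,0.4,0],[0,0,0]],
  [85,[-0.41,0.8,0],[0,0,0]],
])

```text
clock: 11.02
position: [551.0, 47.2, 138.9]
ee_rot: [-0.671, 0.741, 0.0, 0.0]
contact_force: [-0.4, 0.2, -1.0]
gripper_width: 85.2
grasp_force: 0.0
```

Request:
jog_arm([
  [85,[-0.2,0.4,0],[0,0,0]],
  [85,[-0.41,0.8,0],[0,0,0]],
  [85,[-0.41,0.8,0],[0,0,0]],
  [85,[-0.41,0.8,0],[0,0,0]],
])

```text
clock: 11.52
position: [476.9, 95.8, 139.6]
ee_rot: [-0.672, 0.741, -0.0, 0.0]
contact_force: [-0.6, 0.1, -0.2]
gripper_width: 85.3
grasp_force: 0.0
```

```bash
python3 - <<'E'
from h import *
s,T,p=wrist('w3');print(s['position'])
print(band(p,(475,95),38,97,109))
E
```

```text
[476.85008868  95.83978433 139.57022747]
[ 473.4   96.9   22.3   98.4 4033. ]
```

View pics/w3.png

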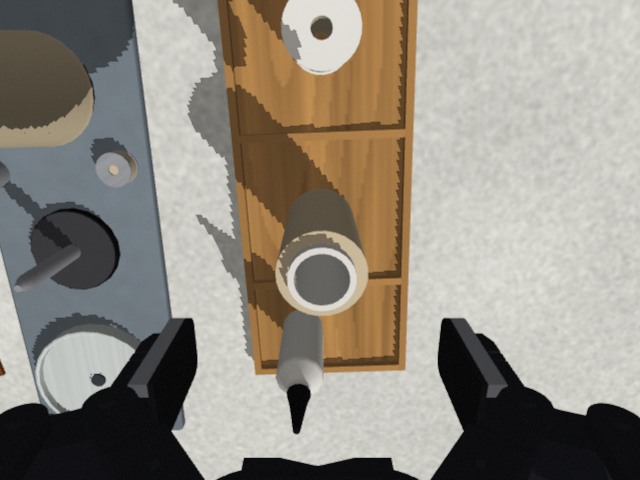

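Wrist view: tube mouth at (321,278), oil bottle at (300,370), spool at (321,28). Tube centre measures (474,96), so I shift about -2.5 mm in x and go down.

Request:
jog_arm([
  [85,[0,0.025,0.2],[0,0,0]],
  [85,[0,0.025,0.45],[0,0,0]],
  [85,[0,0.025,0.7],[0,0,0]],
  [85,[0,0.025,0.85],[0,0,0]],
  [85,[0,0.025,0.9],[0,0,0]],
  [85,[0,0.025,0.9],[0,0,0]],
])

```text
clock: 12.32
position: [474.4, 95.6, 49.1]
ee_rot: [-0.671, 0.741, -0.0, -0.0]
contact_force: [0.1, -0.1, 1.2]
gripper_width: 85.0
grasp_force: 0.0
```

Request:
jog_arm([
  [30,[0,0,0],[0,0,0]],
  [30,[0,0,0],[0,0,0]],
  [30,[0,0,0],[0,0,0]],
  [30,[0,0,0],[0,0,0]],
  [30,[0,0,0],[0,0,0]],
  [30,[0,0,0],[0,0,0]],
  [30,[0,0,0],[0,0,0]],
  [30,[0,0,0],[0,0,0]],
])

```text
clock: 13.32
position: [474.3, 96.1, 50.2]
ee_rot: [-0.672, 0.741, -0.0, 0.001]
contact_force: [-0.5, -0.0, 5.5]
gripper_width: 43.4
grasp_force: 60.4
```

Request:
jog_arm([
  [30,[0,0,-0.1],[0,0,0]],
  [30,[0,0,-0.3],[0,0,0]],
  [30,[0,0,-0.6],[0,0,0]],
  [30,[0,0,-0.9],[0,0,0]],
  [30,[0,0,-1],[0,0,0]],
  [30,[0,0,-1],[0,0,0]],
])

```text
clock: 14.08
position: [473.6, 95.9, 149.4]
ee_rot: [-0.671, 0.741, 0.0, 0.0]
contact_force: [-1.2, -0.3, -1.7]
gripper_width: 43.6
grasp_force: 61.2
```

Request:
jog_arm([
  [30,[-0.01,-0.12,0],[0,0,0]],
  [30,[-0.04,-0.35,0],[0,0,0]],
  [30,[-0.07,-0.6,0],[0,0,0]],
  [30,[-0.09,-0.81,0],[0,0,0]],
])

```text
clock: 14.58
position: [556.4, 96.6, 147.5]
ee_rot: [-0.671, 0.741, 0.0, -0.001]
contact_force: [-0.3, -0.0, -1.7]
gripper_width: 42.9
grasp_force: 61.2
```

Request:
jog_arm([
  [30,[-0.03,-0.25,0],[0,0,0]],
  [30,[-0.05,-0.5,0],[0,0,0]],
  [30,[-0.08,-0.7,0],[0,0,0]],
  [30,[-0.09,-0.81,0],[0,0,0]],
  [30,[-0.09,-0.81,0],[0,0,0]],
  [30,[-0.09,-0.81,0],[0,0,0]],
])

```text
clock: 15.32
position: [636.1, 97.8, 148.8]
ee_rot: [-0.672, 0.741, 0.0, -0.001]
contact_force: [0.7, -1.0, -1.2]
gripper_width: 43.2
grasp_force: 61.2
```

```bash
python3 - <<'E'
from h import *
s,T,p=wrist('w4');print(s['position'])
q=cloud(get_image('side'))
print(band(q,s['position'],40,108,118),band(q,s['position'],30,60,90),band(q,s['position'],30,66,106))
E
```

```text
[636.09968997  97.75977815 148.77922739]
[636.4  92.1  20.7 114.2 116. ] [638.   96.1   4.7  67.7  44. ] [634.9  92.5   9.5  70.3  30. ]
```

View pics/w4.png

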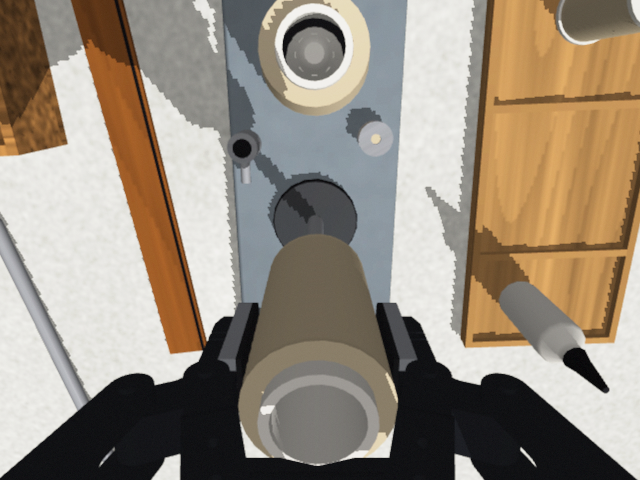

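Wrist view: the cone sits centred on its holder at (314,48). The tube is gripped upright with the pin pad just beyond at (315,218), so the two are aligned. Lowering.

Request:
jog_arm([
  [30,[0,-0.005,0.15],[0,0,0]],
  [30,[0,-0.005,0.27],[0,0,0]],
  [30,[0,-0.005,0.4],[0,0,0]],
  [30,[0,-0.005,0.55],[0,0,0]],
  [30,[0,-0.005,0.68],[0,0,0]],
  [30,[0,-0.005,0.78],[0,0,0]],
  [30,[0,-0.005,0.82],[0,0,0]],
  [30,[0,-0.005,0.85],[0,0,0]],
  [30,[0,-0.005,0.86],[0,0,0]],
  [30,[0,-0.005,0.86],[0,0,0]],
])

```text
clock: 16.68
position: [637.5, 97.9, 63.7]
ee_rot: [-0.672, 0.741, -0.0, 0.0]
contact_force: [-0.0, 0.8, -1.7]
gripper_width: 43.1
grasp_force: 61.2
```

Request:
jog_arm([
  [30,[0,0,0.01],[0,0,0]],
  [30,[0,0,0.015],[0,0,0]],
  [30,[0,0,0.015],[0,0,0]],
])

```text
clock: 17.05
position: [637.7, 97.9, 63.2]
ee_rot: [-0.672, 0.741, -0.0, 0.001]
contact_force: [-1.5, 0.3, 5.6]
gripper_width: 43.3
grasp_force: 61.7
```

Request:
jog_arm([
  [60,[0,0,0],[0,0,0]],
  [85,[0,0,0],[0,0,0]],
  [85,[0,0,0],[0,0,0]],
  [85,[0,0,0],[0,0,0]],
  [85,[0,0,-0.2],[0,0,0]],
  [85,[0,0,-0.5],[0,0,0]],
  [85,[0,0,-0.9],[0,0,0]],
  [85,[0,0,-0.9],[0,0,0]],
])

```text
clock: 18.05
position: [639.6, 98.5, 156.0]
ee_rot: [-0.672, 0.741, -0.002, 0.004]
contact_force: [-0.7, -0.1, -0.1]
gripper_width: 85.1
grasp_force: 0.0
```

Request:
jog_arm([
  [85,[0.2,0.27,0],[0,0,0]],
  [85,[0.4,0.54,0],[0,0,0]],
  [85,[0.63,0.81,0],[0,0,0]],
])

```text
clock: 18.42
position: [549.1, 42.5, 150.9]
ee_rot: [-0.672, 0.741, 0.0, -0.001]
contact_force: [-0.2, -0.0, -0.2]
gripper_width: 85.2
grasp_force: 0.0
```

Request:
jog_arm([
  [85,[0.2,0.27,0],[0,0,0]],
  [85,[0.4,0.54,0],[0,0,0]],
  [85,[0.63,0.81,0],[0,0,0]],
  [85,[0.63,0.81,0],[0,0,0]],
  [85,[0.63,0.81,0],[0,0,0]],
])

```text
clock: 19.05
position: [464.2, -11.6, 151.8]
ee_rot: [-0.672, 0.741, -0.0, 0.0]
contact_force: [0.4, 0.2, 1.0]
gripper_width: 85.0
grasp_force: 0.0
```

```bash
python3 - <<'E'
from h import *
s,T,p=wrist();print(s['position'],band(p,(463.5,-12),30,67,79))
for n in('top','side'):
    q=cloud(get_image(n)); 
    print(n,band(q,(637,98),35,109,122),band(q,(627,-1.7),42,94,107),band(q,(463.5,-12),30,67,79))
E
```

```text
[464.20486704 -11.57413026 151.78038312] [ 463.3  -11.1   18.3   73.7 3017. ]
top [636.7  98.4  22.3 111.3 442. ] None None
side [638.4  96.5  21.9 112.1 196. ] [628.8  -2.2  23.9  96.2 270. ] [465.1 -11.2  19.7  71.9 277. ]
```

Request:
jog_arm([
  [85,[0,0.005,0.35],[0,0,0]],
  [85,[0,0.005,0.7],[0,0,0]],
  [85,[0,0.005,0.9],[0,0,0]],
  [85,[0,0.005,1],[0,0,0]],
])

```text
clock: 19.7
position: [463.2, -11.5, 50.5]
ee_rot: [-0.672, 0.741, 0.0, -0.001]
contact_force: [0.0, 0.0, 0.1]
gripper_width: 84.7
grasp_force: 0.0
```

Request:
jog_arm([
  [85,[0,0,0.12],[0,0,0]],
  [85,[0,0,0.21],[0,0,0]],
  [25,[0,0,0.21],[0,0,0]],
  [25,[0,0,0.21],[0,0,0]],
  [25,[0,0,0.21],[0,0,0]],
  [25,[0,0,0.21],[0,0,0]],
  [25,[0,0,0.21],[0,0,0]],
  [25,[0,0,0.21],[0,0,0]],
  [25,[0,0,0.21],[0,0,0]],
  [25,[0,0,0.21],[0,0,0]],
])

```text
clock: 20.95
position: [463.9, -11.5, 31.5]
ee_rot: [-0.672, 0.741, -0.0, 0.001]
contact_force: [0.6, 0.6, 6.4]
gripper_width: 34.8
grasp_force: 59.6
```

Request:
jog_arm([
  [25,[0,0,-0.1],[0,0,0]],
  [25,[0,0,-0.3],[0,0,0]],
  [25,[0,0,-0.6],[0,0,0]],
  [25,[0,0,-0.9],[0,0,0]],
  [25,[0,0,-1],[0,0,0]],
  [25,[0,0,-1],[0,0,0]],
])

```text
clock: 21.7
position: [463.1, -11.6, 131.0]
ee_rot: [-0.671, 0.741, -0.0, 0.0]
contact_force: [0.1, -0.2, -0.8]
gripper_width: 34.5
grasp_force: 59.7
```

Request:
jog_arm([
  [25,[0.05,-0.12,0],[0,0,0]],
  [25,[0.15,-0.35,0],[0,0,0]],
  [25,[0.27,-0.6,0],[0,0,0]],
  [25,[0.37,-0.81,0],[0,0,0]],
])

```text
clock: 22.2
position: [541.1, -57.4, 129.1]
ee_rot: [-0.671, 0.741, 0.001, -0.001]
contact_force: [0.7, 0.1, -1.1]
gripper_width: 34.7
grasp_force: 59.8
```

Request:
jog_arm([
  [25,[0.12,-0.25,0],[0,0,0]],
  [25,[0.22,-0.5,0],[0,0,0]],
  [25,[0.32,-0.7,0],[0,0,0]],
  [25,[0.37,-0.81,0],[0,0,0]],
  [25,[0.37,-0.81,0],[0,0,0]],
  [25,[0.37,-0.81,0],[0,0,0]],
])

```text
clock: 22.95
position: [616.5, -101.0, 130.3]
ee_rot: [-0.672, 0.741, 0.001, -0.0]
contact_force: [-0.3, 0.5, -0.3]
gripper_width: 34.2
grasp_force: 59.8
```

```bash
python3 - <<'E'
from h import *
s,T,p=wrist('w5');print(s['position'])
q=cloud(get_image('side'))
print(band(q,s['position'],40,104,114),band(q,s['position'],32,27,38))
E
```

```text
[ 616.46322829 -100.9709306   130.29450609]
[ 616.8 -101.6   17.9  109.4  156. ] [ 618.3 -101.2   30.9   30.8  364. ]
```

View pics/w5.png

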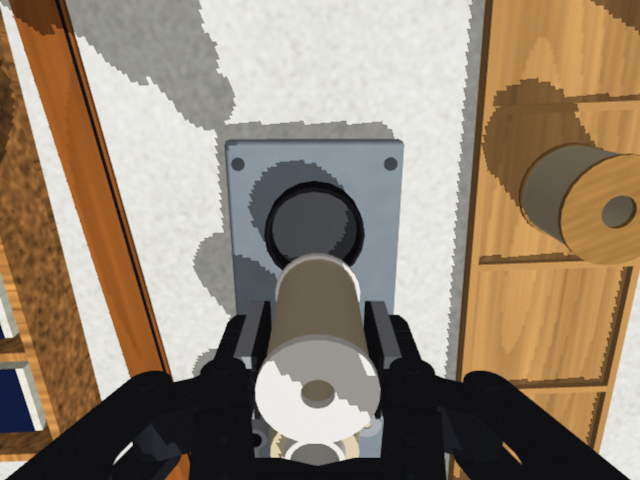

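Wrist view: the spool is upright and the cup is centred just beyond it at (314,230), so they line up. Lowering.

Request:
jog_arm([
  [25,[0,-0.01,0.15],[0,0,0]],
  [25,[0,-0.01,0.35],[0,0,0]],
  [25,[0,-0.01,0.55],[0,0,0]],
  [25,[0,-0.01,0.7],[0,0,0]],
  [25,[0,-0.01,0.79],[0,0,0]],
  [25,[0,-0.01,0.83],[0,0,0]],
  [25,[0,-0.01,0.85],[0,0,0]],
  [25,[0,-0.01,0.86],[0,0,0]],
  [25,[0,-0.01,0.86],[0,0,0]],
])

```text
clock: 24.18
position: [618.4, -101.3, 45.2]
ee_rot: [-0.672, 0.741, -0.0, 0.0]
contact_force: [-0.5, -0.4, -1.4]
gripper_width: 34.8
grasp_force: 59.8
```

Request:
jog_arm([
  [25,[0,0,0.005],[0,0,0]],
  [25,[0,0,0.01],[0,0,0]],
  [25,[0,0,0.01],[0,0,0]],
])

```text
clock: 24.55
position: [618.5, -101.3, 44.6]
ee_rot: [-0.672, 0.741, -0.0, 0.0]
contact_force: [-0.9, -0.0, 4.8]
gripper_width: 34.6
grasp_force: 59.8
```

Request:
jog_arm([
  [55,[0,0,0],[0,0,0]],
  [85,[0,0,0],[0,0,0]],
  [85,[0,0,0],[0,0,0]],
  [85,[0,0,0],[0,0,0]],
  [85,[0,0,-0.2],[0,0,0]],
  [85,[0,0,-0.5],[0,0,0]],
  [85,[0,0,-0.9],[0,0,0]],
  [85,[0,0,-0.9],[0,0,0]],
])

```text
clock: 25.55
position: [620.6, -101.3, 137.8]
ee_rot: [-0.672, 0.741, -0.003, 0.003]
contact_force: [-0.7, -0.1, -1.2]
gripper_width: 84.7
grasp_force: 0.0
```

Request:
jog_arm([
  [85,[0.05,0.4,0],[0,0,0]],
  [85,[0.11,0.8,0],[0,0,0]],
])

```text
clock: 25.8
position: [536.0, -104.3, 132.7]
ee_rot: [-0.671, 0.741, 0.001, -0.001]
contact_force: [0.1, -0.5, -0.9]
gripper_width: 84.9
grasp_force: 0.0
```

Request:
jog_arm([
  [85,[0.05,0.4,0],[0,0,0]],
  [85,[0.11,0.8,0],[0,0,0]],
  [85,[0.11,0.8,0],[0,0,0]],
  [85,[0.11,0.8,0],[0,0,0]],
])

```text
clock: 26.3
position: [457.4, -107.5, 133.9]
ee_rot: [-0.672, 0.741, -0.0, 0.0]
contact_force: [0.2, 0.1, -0.5]
gripper_width: 84.7
grasp_force: 0.0
```

```bash
python3 - <<'E'
from h import *
s,T,p=wrist();print(s['position'],band(p,(457.5,-107),40,52,64))
for n in('top','side'):
    q=cloud(get_image(n)); 
    print(n,band(q,(618,-101),30,80,92),band(q,(457.5,-107),40,52,64))
E
```

```text
[ 457.38979521 -107.45743129  133.869104  ] [ 456.5 -106.4   30.4   58.7 8271. ]
top [ 617.9 -101.3   18.3   86.1  332. ] [ 443.3 -106.2   24.9   58.3  284. ]
side [ 618.5 -102.3   19.4   85.1  358. ] [ 458.1 -106.9   31.3   57.   944. ]
```

Request:
jog_arm([
  [85,[-0.01,0,0.35],[0,0,0]],
  [85,[-0.01,0,0.7],[0,0,0]],
  [85,[-0.01,0,0.9],[0,0,0]],
  [85,[-0.01,0,1],[0,0,0]],
])

```text
clock: 26.95
position: [457.0, -106.5, 32.4]
ee_rot: [-0.672, 0.741, 0.001, -0.001]
contact_force: [-0.3, 0.3, 0.2]
gripper_width: 85.1
grasp_force: 0.0
```

Request:
jog_arm([
  [85,[0,0,0.1],[0,0,0]],
  [85,[0,0,0.18],[0,0,0]],
  [85,[0,0,0.18],[0,0,0]],
  [45,[0,0,0.18],[0,0,0]],
  [45,[0,0,0.18],[0,0,0]],
  [45,[0,0,0.18],[0,0,0]],
  [45,[0,0,0.18],[0,0,0]],
  [45,[0,0,0.18],[0,0,0]],
  [45,[0,0,0.18],[0,0,0]],
])

```text
clock: 28.08
position: [457.5, -106.5, 16.7]
ee_rot: [-0.672, 0.741, -0.001, 0.001]
contact_force: [-1.5, 0.4, 6.6]
gripper_width: 58.9
grasp_force: 64.1
```

Request:
jog_arm([
  [45,[0,0,-0.1],[0,0,0]],
  [45,[0,0,-0.3],[0,0,0]],
  [45,[0,0,-0.6],[0,0,0]],
  [45,[0,0,-0.9],[0,0,0]],
  [45,[0,0,-1],[0,0,0]],
  [45,[0,0,-1],[0,0,0]],
])

```text
clock: 28.82
position: [456.8, -106.4, 116.0]
ee_rot: [-0.671, 0.741, -0.0, 0.0]
contact_force: [-0.7, 0.3, -0.8]
gripper_width: 59.2
grasp_force: 64.6
```

Request:
jog_arm([
  [45,[-0.1,-0.05,-0.1],[0,0,0]],
  [45,[-0.3,-0.15,-0.3],[0,0,0]],
  [45,[-0.55,-0.27,-0.5],[0,0,0]],
  [45,[-0.8,-0.4,-0.5],[0,0,0]],
])

```text
clock: 29.32
position: [506.1, -29.4, 167.0]
ee_rot: [-0.672, 0.741, -0.001, 0.001]
contact_force: [0.4, 0.3, -2.3]
gripper_width: 58.7
grasp_force: 64.6
```

Request:
jog_arm([
  [45,[-0.27,-0.13,0],[0,0,0]],
  [45,[-0.54,-0.26,0],[0,0,0]],
  [45,[-0.8,-0.4,0],[0,0,0]],
])

```text
clock: 29.7
position: [552.5, 46.4, 164.9]
ee_rot: [-0.672, 0.741, 0.0, -0.001]
contact_force: [-0.2, -0.2, -1.9]
gripper_width: 58.5
grasp_force: 64.6
```

Request:
jog_arm([
  [45,[-0.27,-0.13,0],[0,0,0]],
  [45,[-0.54,-0.26,0],[0,0,0]],
  [45,[-0.8,-0.4,0],[0,0,0]],
])

```text
clock: 30.08
position: [600.1, 122.1, 164.7]
ee_rot: [-0.672, 0.741, 0.0, -0.001]
contact_force: [-0.6, 0.0, -2.0]
gripper_width: 59.1
grasp_force: 64.6
```

Request:
jog_arm([
  [45,[-0.27,-0.13,0],[0,0,0]],
  [45,[-0.54,-0.26,0],[0,0,0]],
  [45,[-0.72,-0.35,0],[0,0,0]],
  [45,[-0.8,-0.4,0],[0,0,0]],
  [45,[-0.8,-0.4,0],[0,0,0]],
  [45,[-0.8,-0.4,0],[0,0,0]],
])

```text
clock: 30.82
position: [647.1, 195.7, 165.6]
ee_rot: [-0.671, 0.741, 0.0, -0.001]
contact_force: [-0.3, -0.3, -0.5]
gripper_width: 58.8
grasp_force: 64.6
```

```bash
python3 - <<'E'
from h import *
s,T,p=wrist('w6');print(s['position'])
q=cloud(get_image('side'))
print(band(q,s['position'],45,154,165),band(q,(646,197.5),48,18,32),band(q,(637,98),35,109,122))
E
```

```text
[647.06382053 195.72511497 165.59773633]
[646.9 192.1  29.9 159.9 175. ] [646.8 196.9  44.6  20.9 300. ] [638.4  96.6  22.  111.9 205. ]
```

View pics/w6.png

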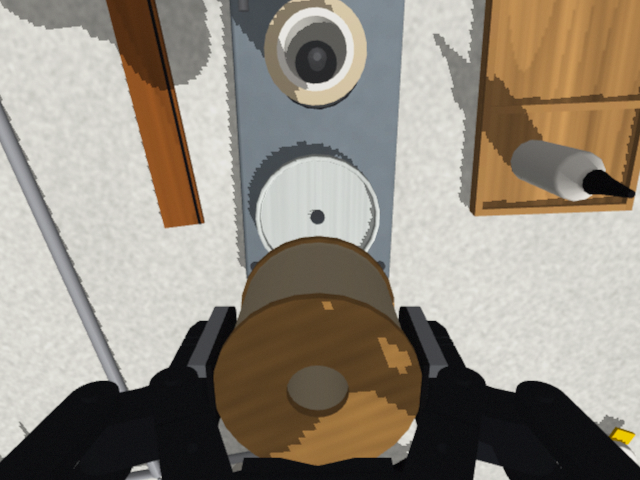

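Wrist view: the reel is gripped upright and the dish is centred just beyond at (317,215). The tube is down over its pin at (315,55). Lowering with about +1.5 mm in y.

Request:
jog_arm([
  [45,[-0.015,0,0.15],[0,0,0]],
  [45,[-0.015,0,0.4],[0,0,0]],
  [45,[-0.015,0,0.65],[0,0,0]],
  [45,[-0.015,0,0.9],[0,0,0]],
  [45,[-0.015,0,1],[0,0,0]],
  [45,[-0.015,0,1],[0,0,0]],
])

```text
clock: 31.68
position: [647.3, 197.4, 64.9]
ee_rot: [-0.672, 0.741, 0.0, -0.001]
contact_force: [-0.3, -0.5, -0.9]
gripper_width: 58.6
grasp_force: 64.6
```

Request:
jog_arm([
  [45,[0,0,0.12],[0,0,0]],
  [45,[0,0,0.24],[0,0,0]],
  [45,[0,0,0.31],[0,0,0]],
  [45,[0,0,0.34],[0,0,0]],
  [45,[0,0,0.355],[0,0,0]],
  [45,[0,0,0.36],[0,0,0]],
  [45,[0,0,0.36],[0,0,0]],
])

```text
clock: 32.55
position: [647.9, 197.9, 30.1]
ee_rot: [-0.672, 0.741, -0.0, 0.0]
contact_force: [0.4, -0.2, -1.2]
gripper_width: 58.7
grasp_force: 64.6
```

Request:
jog_arm([
  [45,[0,0,0.005],[0,0,0]],
  [45,[0,0,0.01],[0,0,0]],
  [45,[0,0,0.01],[0,0,0]],
])

```text
clock: 32.92
position: [647.9, 197.9, 29.8]
ee_rot: [-0.672, 0.741, -0.0, 0.0]
contact_force: [-1.7, 0.5, 4.6]
gripper_width: 58.9
grasp_force: 64.6
```

Contact. I'll release, rise and back off for a final look.

Request:
jog_arm([
  [70,[0,0,0],[0,0,0]],
  [85,[0,0,0],[0,0,0]],
  [85,[0,0,0],[0,0,0]],
  [85,[0,0,0],[0,0,0]],
  [85,[0,0,-0.2],[0,0,0]],
  [85,[0,0,-0.5],[0,0,0]],
  [85,[0,0,-1],[0,0,0]],
  [85,[0,0,-1],[0,0,0]],
])

```text
clock: 33.92
position: [650.5, 199.0, 134.3]
ee_rot: [-0.672, 0.741, -0.002, 0.005]
contact_force: [0.8, 0.0, 1.1]
gripper_width: 85.0
grasp_force: 0.0
```

Request:
jog_arm([
  [85,[0,0,-0.5],[0,0,0]],
  [85,[-0.2,0,-0.8],[0,0,0]],
  [85,[-0.5,0.2,-0.8],[0,0,0]],
  [85,[-0.9,0.4,-0.8],[0,0,0]],
  [85,[-0.9,0.4,-0.8],[0,0,0]],
  [85,[-0.9,0.4,-0.8],[0,0,0]],
  [85,[-0.9,0.4,-0.8],[0,0,0]],
])

```text
clock: 34.8
position: [617.0, 290.3, 208.4]
ee_rot: [-0.671, 0.741, 0.0, -0.0]
contact_force: [0.4, 0.6, 0.3]
gripper_width: 84.8
grasp_force: 0.0
```

```bash
python3 - <<'E'
from h import *
s=read_state();print(s['position'],s['clock'])
for n in('top','side'):
    d=get_image(n);cv2.imwrite(f'pics/{n}9.png',d['img'][:,:,::-1]);q=cloud(d)
    for k,c,r,z in(('cone',(627,-1.7),40,101),('tube',(637,98),35,116),('spool',(618,-101),30,86),('reel',(647,197.5),42,71),('bob',(594,47.5),20,26.5),('oil',(494,174),15,108)):
        print(n,k,band(q,c,r,z-6,z+6),'top',np.nanpercentile(q[(np.hypot(q[...,0]-c[0],q[...,1]-c[1])<r)][:,2],98).round(1))
E
```

```text
[616.95494331 290.30163977 208.42857932] 34.8
top cone [626.3  -1.   23.6  96.9 363. ] top 101.9
top tube [636.6  98.   22.2 112.2 365. ] top 116.9
top spool [ 617.3 -101.8   18.4   86.3  414. ] top 88.3
top reel [ 647.   196.3   30.8   71.3 1065. ] top 73.6
top bob [594.2  47.4  10.5  26.6 135. ] top 28.6
top oil [493.5 174.4   2.7 107.   17. ] top 106.7
side cone [629.   -3.1  22.2  98.4 186. ] top 100.0
side tube [637.2  94.4  20.1 113.6 147. ] top 115.3
side spool [ 619.2 -101.7   19.1   84.9  352. ] top 85.9
side reel [647.7 197.5  30.2  70.  158. ] top 71.4
side bob [596.1  47.8  11.6  25.2  91. ] top 26.6
side oil [495.8 173.4   4.5 105.6  11. ] top 101.5
```

View pics/side9.png

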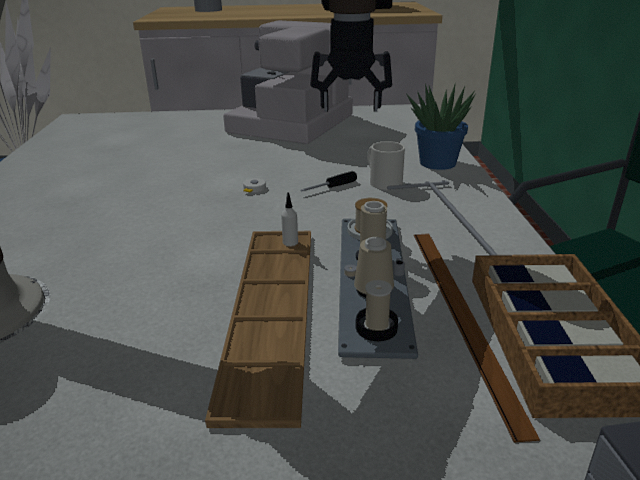

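The side view shows all four upright on their holders: spool in the cup (377,310), cone (375,265), tube (373,220) and reel (370,212). Their heights match fully seated, the oil bottle (290,225) and bobbin are unmoved, and the arm is clear.

```bash
python3 -c "
from bench import *
print(job_done())"
```

```text
the job is handed in; nothing more can be done
None
```

The cone, tube, spool and reel are each upright and fully down on their own holders, the oil bottle and bobbin are where they were, and the job was handed in at about 35 s.

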